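# Unhook two linked hangers from a sloping drip rack and bin them singly

### The job

Two steel hangers hang hooked together on the sloping drip rack. Unhook the lower one from the upper one while the upper one stays on the rack, then unhook the upper one from the rack, and lay each of them flat, hook lip upwards, in a compartment of the grey tray, one hanger to a compartment (either one); a hanger only comes off its lipped hook when it is lifted a little and twisted until its link lines up with the lip. Leave the glassware and bottles standing where they are.

Things in the scene. Friction and masses are not known exactly. Their poses are not given: they have to be found in the camera images.
- upper_hanger: Hanger of 8 mm steel rod with a ribbed blue handle block; 138 mm long, 29 mm high, about 0.16 kg. Origin: on its flat underside, where a stem sits in the upper end of its link; x along the hanger to the link end, y sideways, z out of the underside. It hangs by its link on the rack's hook, flat on the board, x up the slope.
- lower_hanger: Hanger of 8 mm steel rod with a ribbed orange handle block; 138 mm long, 29 mm high, about 0.16 kg. Origin: on its flat underside, where a stem sits in the upper end of its link; x along the hanger to the link end, y sideways, z out of the underside. It hangs by its link on the upper hanger's hook, its link on that hanger's shank, its handle on the board.
- upper_hanger_link (a point): Centre of the upper hanger's oblong closed link (hanger frame x = -20, z = 12.5 mm). Opening 48 mm along x (x = -44 to +4) by 24 mm, corners chamfered 9 mm; 64x40 mm outside; its rod lies between z = 8.5 and 16.5 mm, so it rides over the 8 mm shank or boss below it.
- upper_hanger_grip (a point): Centre of the upper hanger's blue handle block (hanger frame x = -76, z = 12 mm): 36 mm (x) by 20 mm (y) by 24 mm (z = 0 to 24); grip it across y. Below it the 8 mm shank (z = 0 to 8) runs on to the hook.
- upper_hanger_foot (a point): Foot of the stem of the upper hanger's own hook (hanger frame x = -122, z = 4 mm). Stem: 8 mm rod along z. On its top a side lip of 8 mm rod, z = 21 to 29 mm; the lip's end centre lies 26 mm from the stem axis towards (-cos 70, +sin 70 degrees) in the hanger's x, y, i.e. to its +y side, 70 degrees away from -x.
- lower_hanger_link (a point): Centre of the lower hanger's oblong closed link (hanger frame x = -20, z = 12.5 mm). Opening 48 mm along x (x = -44 to +4) by 24 mm, corners chamfered 9 mm; 64x40 mm outside; its rod lies between z = 8.5 and 16.5 mm, so it rides over the 8 mm shank or boss below it.
- lower_hanger_grip (a point): Centre of the lower hanger's orange handle block (hanger frame x = -76, z = 12 mm): 36 mm (x) by 20 mm (y) by 24 mm (z = 0 to 24); grip it across y. Below it the 8 mm shank (z = 0 to 8) runs on to the hook.
- lower_hanger_foot (a point): Foot of the stem of the lower hanger's own hook (hanger frame x = -122, z = 4 mm). Stem: 8 mm rod along z. On its top a side lip of 8 mm rod, z = 21 to 29 mm; the lip's end centre lies 26 mm from the stem axis towards (-cos 70, +sin 70 degrees) in the hanger's x, y, i.e. to its +y side, 70 degrees away from -x.
- rack: Fixed drip rack: white board 305 mm long, 120 mm wide, sloping up away from the robot at 28 degrees from level, on a grey base 270x120 mm and aluminium posts, top edge about 160 mm high. Origin: centre of its base on the bench; x to its high side, y left, z up. The board's surface starts 18 mm up at x = -135 mm.
- rack_hook (a point): The fixed hook near the top of the board. Origin: on the board's surface on the stem's axis; x points up the slope, y left, z out of the board. Stem of 8 mm rod along z; lip of 8 mm rod at z = 21 to 29 mm, its end centre 26 mm from the stem axis towards (-cos 70, +sin 70 degrees) in x, y; a round boss, 36 mm wide and 8 mm high, round its foot.
- tray: Fixed grey open tray, 200 mm (x) by 165 mm (y), 42 mm high, walls and floor 5 mm; a divider along x at y = 0, as high as the walls, makes two compartments of 190x75 mm. Origin: centre of its underside on the bench; z up.
- flow_rig: Fixed tall test rig of aluminium profile to the right of the rack, an obstacle for the swinging arm: feet from about y = -0.21 to 0.09 m, valve and frame at x = 0.48 to 0.9 m, more than 0.5 m high. Fold the arm in (tool about 0.40 m from the base axis, 0.4 m up) to swing past it. Origin: centre of its base on the bench.
- erlenmeyer_1: Bystander: conical glass flask without stopper, 64 mm wide, 105 mm tall, loose on the bench; leave it. Origin: centre of its underside, z up.
- erlenmeyer_2: Bystander: small conical flask with red-brown stopper, 51 mm wide, 94 mm tall, loose on the bench; leave it. Origin: centre of its underside, z up.
- beaker_1: Bystander: glass beaker with pale green contents, 74x80 mm, 94 mm tall, loose on the bench; leave it. Origin: centre of its underside, z up.
- cylinder_1: Bystander: glass measuring cylinder, 58 mm wide at the foot, 212 mm tall, loose on the bench; leave it. Origin: centre of its underside, z up.
- dropper_1: Bystander: brown dropper bottle with black cap, 39 mm wide, 110 mm tall, loose on the bench; leave it. Origin: centre of its underside, z up.
- petri_1: Bystander: petri dish, 61 mm wide, 14 mm tall, loose on the bench; leave it. Origin: centre of its underside, z up.

How it is judged (in metres and radians):
On the way, in this order (a step that is already met when the one before it is completed fails the run):
1. the lower hanger is off the upper hanger's hook while the upper one still hangs on the rack (distance between lower_hanger and upper_hanger_foot above 0.08 m and distance between upper_hanger and rack_hook below 0.03 m), for 0.2 s.
2. the upper hanger is off the rack's hook (distance between upper_hanger and rack_hook above 0.08 m), for 0.2 s.
At the end, for the whole second after the job is handed in: Both hangers lie in the tray, one in each compartment (link and hook foot of each inside the walls and on its own side of the divider, no higher than 35 mm above the bench), within 20 degrees of flat with the underside down, and at rest; every bystander upright within 3 cm of where it stood (((angle between each of upper_hanger, lower_hanger's own z axis and vertical below 0.35 rad and y of upper_hanger_link in the frame of tray between 0.004 and 0.081 m and x of upper_hanger_link in the frame of tray between -0.098 and 0.098 m and z of each of upper_hanger_link, upper_hanger_foot, lower_hanger_link, lower_hanger_foot in the frame of tray below 0.035 m and y of upper_hanger_foot in the frame of tray between 0.004 and 0.081 m and x of upper_hanger_foot in the frame of tray between -0.098 and 0.098 m and y of lower_hanger_link in the frame of tray between -0.081 and -0.004 m and x of lower_hanger_link in the frame of tray between -0.098 and 0.098 m and y of lower_hanger_foot in the frame of tray between -0.081 and -0.004 m and x of lower_hanger_foot in the frame of tray between -0.098 and 0.098 m) or (angle between each of upper_hanger, lower_hanger's own z axis and vertical below 0.35 rad and y of upper_hanger_link in the frame of tray between -0.081 and -0.004 m and x of upper_hanger_link in the frame of tray between -0.098 and 0.098 m and z of each of upper_hanger_link, upper_hanger_foot, lower_hanger_link, lower_hanger_foot in the frame of tray below 0.035 m and y of upper_hanger_foot in the frame of tray between -0.081 and -0.004 m and x of upper_hanger_foot in the frame of tray between -0.098 and 0.098 m and y of lower_hanger_link in the frame of tray between 0.004 and 0.081 m and x of lower_hanger_link in the frame of tray between -0.098 and 0.098 m and y of lower_hanger_foot in the frame of tray between 0.004 and 0.081 m and x of lower_hanger_foot in the frame of tray between -0.098 and 0.098 m)) and linear speed of each of upper_hanger, lower_hanger below 0.02 m/s and distance of each of erlenmeyer_1, erlenmeyer_2, beaker_1, cylinder_1, dropper_1, petri_1 from where it was at the start of the episode below 0.03 m and angle between each of erlenmeyer_1, erlenmeyer_2, beaker_1, cylinder_1, dropper_1, petri_1's own z axis and vertical below 0.2 rad); the robot touches nothing.
It fails at once if a piece of glassware or a bottle is knocked over or pushed more than 4 cm (distance of any of erlenmeyer_1, erlenmeyer_2, beaker_1, cylinder_1, dropper_1, petri_1 from where it was at the start of the episode above 0.04 m or angle between any of erlenmeyer_1, erlenmeyer_2, beaker_1, cylinder_1, dropper_1, petri_1's own z axis and vertical above 0.5 rad).
It also fails if it takes over 72 s, if anything falls off the work surface, if the arm or the gripper's body presses on something with over 40 N, if the wrist force passes 120 N, or if a joint passes its speed limit or range.

### The arm

A 6-joint arm with a two-finger parallel gripper is mounted at the origin on a cart in front of the work surface, level with it; the furniture and walls round the work are solid. World frame = base frame: x ahead of the robot, y to its left, z up, the work surface at z = 0. Lengths are in mm, angles in degrees, forces in N, time in s.
With the tool pointing down it reaches from about 225 to 725 mm from the base axis. Payload 3.1 kg.
Tool frame: the origin (TCP) lies at the very end of the fingers, on their centre line; the grasp point (between the pads) lies 19 mm behind it; z points along the fingers, y is the line along which they close (so a half turn about z gives the same grasp; the last joint's range is limited). The gripper opens to 85 mm and grips with 20 to 120 N. Pads are 22 mm wide; open, the fingers measure 114 mm over their backs; the gripper's body (76 mm by 85 mm) begins 54 mm behind the grasp point. The pads swing forward as they close: fully open they stand 13 mm farther back than shut.
Start: joints at [-7.322, 2.75, 5.684, 92.934, 0, 82.678], TCP at [524.993, -0.012, 231.312] pointing down, gripper open.
Joint ranges: [-166.93, 166.93], [-56.73, 111.36], [-69.38, 81.34], [-121.58, 131.49], [-85.45, 84.26], [-180, 180]. Speed limits (degrees/s): [159.86, 159.86, 180, 180, 180, 180].

### API

Orientations are given as a 3x3 rotation matrix whose columns are the frame's x, y, z axes.
In Python, from cell import env gives the robot as it stands. The module is installed in compiled form; this text tells all that it offers.
- The arm moves only by the shell command python3 -m creep 'ROWS' [OPENING] [FORCE]. ROWS is JSON, a list of rows, each an object with "delta_pos": the shift along the tool's x, y, z in cm, a list of three; "twist": the turn about the tool's z in degrees. A call has exactly 5 rows; each row shifts and turns the commanded pose from where the row before left it, along the tool's axes as they then stand; what a row does not reach is not made up. A row lasts 1/12 s, in which the tool goes at most 41.7 mm and 7.16 degrees, less where a joint would pass 70% of its speed; a pose out of reach is approached as far as the arm can. A call is refused whole if a number of a shift passes 4.17 or a number of a turn 7.16, either way. A call with a gripper value outside its range is refused whole. OPENING is the gripper command: -1 is shut, 1 is fully open, values between are in proportion, set as the call begins (- or left out, the last holds). The fingers move at their own pace and stop on an object; FORCE is the grip in N (left out, the last holds). Time passes only in rows, so rows that do not move let the fingers close, or fill a call up. It gives the time, the measured TCP pose, the force, the opening and the grip force at its end, in the units of the state.
- env.get_state(): the state, without advancing time (a new reading comes with each control period).
- env.camera(name): name is "scene" or "side" or "wrist"; returns a dict with "pixels" (420x560x3 uint8, red, green, blue), "K" (3x3 intrinsics, pixels), "R" (3x3) and "t" (3): a world point X has camera coordinates R X + t; the wrist camera has in their place "tool_from_camera" (4x4, takes a point from camera to tool coordinates, whose origin is the TCP and whose axes are the flange's). Camera axes: x right, y down, z forward; pixel columns grow to the right and rows downward; lengths in mm; the calibration is good to about 2 mm. A picture is of the moment at which its call begins: read the wrist's pose just before it. There is no depth.
- env.sign_off(): hands the job in; it is judged then, once.
The state is a dict: "time": time; "q": joint angles; "dq": joint speeds; "effort": joint torques, N m; "position": TCP position; "eef_rot": TCP orientation; "wrist_force": force on the tool from outside, world axes, zero at the start; "moment": the same for the moment, N m; "gripper_width": opening from 0.0 (shut) to 1.0 (fully open); "finger_force": force on a finger pad.
Only numpy, scipy, OpenCV 4.12 (cv2) and the standard library are available. Lean on these libraries where they do the work, as an engineer would, in place of code of your own. Each camera call takes 0.05 s, during which the arm holds its last target. There are 200 camera calls.

## Working session

There is one attempt and no reset: what is moved stays moved. The work goes in short steps, Python scripts to look and compute and a shell command to move; the robot and the scene stay as the last step left them, time stands still between calls to the robot, and variables do not carry over. Pictures are saved under pics/ and viewed, at most 10 in all, crops included, and the job is handed in when it is done.

```bash
mkdir -p pics; cat > h.py <<'E'
import numpy as np, cv2
from cell import env
def shot(name,fn=None):
    s=env.get_state(); c=env.camera(name); p=c["pixels"]
    if fn: cv2.imwrite("pics/"+fn,p[:,:,::-1])
    K=np.array(c["K"],float)
    if name=="wrist":
        T=np.array(c["tool_from_camera"],float); R0=np.array(s["eef_rot"]); 
        Rc=R0@T[:3,:3]; o=R0@T[:3,3]+np.array(s["position"])
    else:
        R=np.array(c["R"],float); Rc=R.T; o=-R.T@np.array(c["t"],float)
    return p,K,Rc,o
def ray(K,Rc,u,v):
    d=Rc@np.linalg.solve(K,[u,v,1.]); return d/np.linalg.norm(d)
def plane(K,Rc,o,u,v,z):
    d=ray(K,Rc,u,v); return o+d*(z-o[2])/d[2]
def cross(a,b):
    (o1,d1),(o2,d2)=a,b
    A=np.stack([d1,-d2],1); s=np.linalg.lstsq(A,o2-o1,rcond=None)[0]
    p,q=o1+s[0]*d1,o2+s[1]*d2; return (p+q)/2,np.linalg.norm(p-q)
E
python3 - <<'E'
from h import *
ims=[]
for n in ["scene","side","wrist"]:
    p,K,Rc,o=shot(n,n+"0.png"); print(n,o.round(),K[0,0],Rc[:,2].round(2))
s=env.get_state();print(s["time"],np.round(s["eef_rot"],2).tolist(),s["gripper_width"])
E
```

```text
scene [-284. -456. 1200.] 512.7542018833756 [ 0.57  0.38 -0.73]
side [354. 904. 441.] 379.798054374627 [ 0.25 -0.89 -0.38]
wrist [525.  70. 372.] 315.14896208698593 [-0.   -0.27 -0.96]
0.15 [[-0.0, 1.0, -0.0], [1.0, 0.0, 0.0], [0.0, -0.0, -1.0]] 0.9979938711717111
```

View pics/scene0.png

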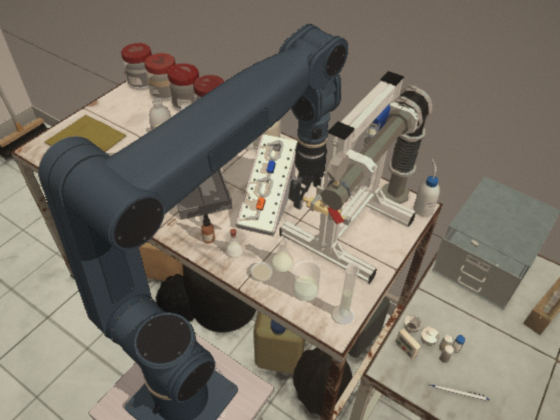

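View pics/side0.png

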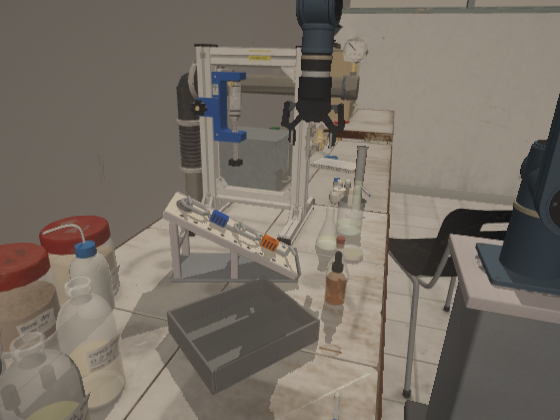

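View pics/wrist0.png

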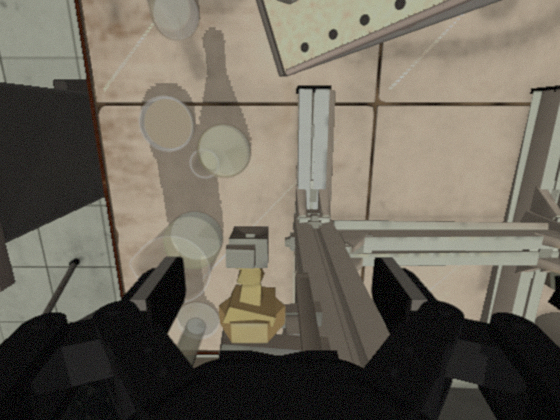

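Scene: blue handle ≈(271,167), orange ≈(261,204) on the white board, tray left of it ≈(203,190). Side: blue ≈(220,219), orange ≈(270,243), tray outline (168,320)-(262,283)-(318,322)-(212,380). Wrist: the rig and glassware below; the board's low corner at (285,74).

```bash
cat >> h.py <<'E'
def blob(p,col,box=None):
    h=cv2.cvtColor(p,cv2.COLOR_RGB2HSV)
    lo,hi={"blue":((105,150,60),(125,255,255)),"orange":((4,170,120),(14,255,255))}[col]
    m=cv2.inRange(h,lo,hi)
    if box: k=np.zeros_like(m); x0,y0,x1,y1=box; k[y0:y1,x0:x1]=1; m*=k
    n,l,st,c=cv2.connectedComponentsWithStats(m); i=1+np.argmax(st[1:,4]); return c[i],st[i],(l==i)
E
python3 - <<'E'
from h import *
S=shot("scene");D=shot("side")
boxes={"blue":((255,150,285,185),(200,200,240,235)),"orange":((245,190,275,220),(255,225,290,258))}
for c in boxes:
    a=blob(S[0],c,boxes[c][0]);b=blob(D[0],c,boxes[c][1]);print(c,a[0],a[1],b[0],b[1])
    print(cross((S[3],ray(*S[1:3],*a[0])),(D[3],ray(*D[1:3],*b[0]))))
# tray rim corners in side at z=42
for u,v in [(168,320),(262,283),(318,322),(212,380)]: print("tray",plane(*D[1:],u,v,42).round())
im=np.hstack([cv2.resize(S[0][120:250,165:305],None,fx=3.4,fy=4.4,interpolation=2)[:560,:400*2][:, :400] if 0 else cv2.resize(S[0][125:245,165:305],(400,343)),cv2.resize(D[0][185:300,155:310],(400,343))])
cv2.imwrite("pics/z1.png",im[:,:,::-1])
E
```

```text
blue [270.62 165.9 ] [268 161   6  11  50] [217.125  212.1875] [214 210   8   5  16]
(array([671.61937955, 220.58863902, 129.58847785]), np.float64(12.32748992083824))
orange [260.16393443 203.13114754] [257 198   7  11  61] [268.92682927 241.29268293] [261 235  17  15 123]
(array([568.35992726, 187.94000892,  65.72404873]), np.float64(3.877878026067896))
tray [654. 466.  42.]
tray [544. 314.  42.]
tray [421. 395.  42.]
tray [534. 558.  42.]
```

View pics/z1.png

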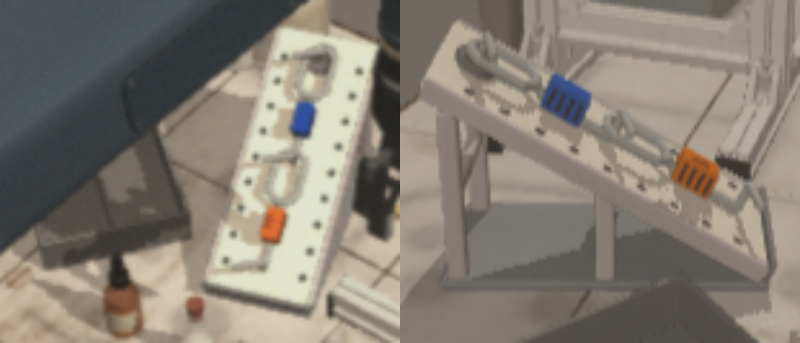

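Zooms: left, the hangers' links are hooked on stems, with both lips pointing to the board's left; right, the same hanger chain in side view. Next I'll check offline whether a vertical-tool (yaw only) unhooking path exists.

```bash
cat > plan.py <<'E'
import numpy as np, sys
from scipy import ndimage
from scipy.spatial.transform import Rotation as Ro
from scipy.sparse import coo_matrix
from scipy.sparse.csgraph import dijkstra
a=np.radians(28); v=np.array([np.sin(a),0,np.cos(a)])   # vertical in board frame
lip=np.array([-np.cos(np.radians(70)),np.sin(np.radians(70)),0])*26
def seg(p,q,n): return np.linspace(p,q,n)
# moving hanger samples: (points, radius)
c=[(x,y) for x,y in [(8,5),(-3,16),(-37,16),(-48,5),(-48,-5),(-37,-16),(-3,-16),(8,-5)]]
P=np.vstack([seg((*c[i],12.5),(*c[(i+1)%8],12.5),5) for i in range(8)]+[seg((-52,0,4),(-122,0,4),10),seg((-122,0,4),(-122,0,25),4),seg((-122,0,25),np.array([-122,0,25])+lip,4)])
rP=np.full(len(P),4.)
B=np.array([(x,y,z) for x in(-94,-82,-70,-58) for y in(-10,0,10) for z in(0,12,24)],float)
P=np.vstack([P,B]); rP=np.r_[rP,np.zeros(len(B))]
def dseg(X,p,q):
    d=q-p; t=np.clip((X-p)@d/(d@d),0,1); return np.linalg.norm(X-p-t[...,None]*d,axis=-1)-4
def clear(X,rack):
    z=np.zeros(3); top=np.array([0,0,25.])
    f=np.minimum(dseg(X,z,top),dseg(X,top,top+lip))
    if rack:
        r=np.hypot(X[...,0],X[...,1]); f=np.minimum(f,np.maximum(r-18,X[...,2]-8))
        xu=60
    else:
        f=np.minimum(f,dseg(X,np.array([0,0,4.]),np.array([30,0,4.])))
        f=np.minimum(f,np.maximum.reduce([abs(X[...,0]-46)-18,abs(X[...,1])-10,X[...,2]-24]))
        xu=200
    return np.minimum(f,np.maximum.reduce([X[...,2],abs(X[...,1])-60,X[...,0]-xu]))
def plan(rack,beta,m=0.7,sgn=-1):
    th=np.arange(0,126,5)*sgn
    gx=np.arange(-21,34,3.); gy=np.arange(-24,25,3.); gz=np.arange(-7.5,42,1.5)
    G=np.stack(np.meshgrid(gx,gy,gz,indexing="ij"),-1)
    F=np.zeros((len(th),)+G.shape[:3],bool)
    for i,t in enumerate(th):
        R=(Ro.from_rotvec(v*np.radians(t))*Ro.from_rotvec([0,np.radians(beta),0])).as_matrix()
        Q=P@R.T; ok=np.ones(G.shape[:3],bool)
        for q,r in zip(Q,rP): ok&=clear(G+q,rack)-r>m
        F[i]=ok
    L,n=ndimage.label(F)
    free=np.argwhere(F)
    s=free[np.argmin(np.linalg.norm(np.c_[free[:,0]*8,G[tuple(free[:,1:].T)]-[0,0,1.5]],axis=1))]
    l=L[tuple(s)]; reach=free[L[tuple(free.T)]==l]
    Z=gz[reach[:,3]]; 
    print("rack",rack,"beta",beta,"start",th[s[0]],G[tuple(s[1:])],"n",len(reach),"max z",Z.max())
    goal=reach[Z>=37.5]
    if len(goal)==0: return
    idx=-np.ones(F.shape,int); idx[tuple(reach.T)]=np.arange(len(reach)); e=[]
    for ax in range(4):
        nb=reach.copy(); nb[:,ax]+=1; k=nb[:,ax]<F.shape[ax]; j=idx[tuple(nb[k].T)]; w=j>=0
        e.append((np.flatnonzero(k)[w],j[w],np.full(w.sum(),[4,3,3,1.5][ax])))
    I=np.hstack([x[0] for x in e]);J=np.hstack([x[1] for x in e]);W=np.hstack([x[2] for x in e])
    g=coo_matrix((W,(I,J)),shape=(len(reach),)*2)
    d,pr=dijkstra(g,directed=False,indices=idx[tuple(s)],return_predecessors=True)
    gi=idx[tuple(goal.T)]; k=gi[np.argmin(d[gi])]; path=[]
    while k>=0: path.append((th[reach[k][0]],*G[tuple(reach[k][1:])])); k=pr[k]
    path=np.array(path[::-1],int)
    keep=[path[0]]+[p for o,p,q in zip(path,path[1:],path[2:]) if not np.array_equal(p-o,q-p)]+[path[-1]]
    print(len(path),[tuple(map(int,p)) for p in keep])
if __name__=="__main__":
    for rack in (0,1):
        for b in (0,10,20,28): plan(rack,b)
E
time python3 plan.py
```

```text
rack 0 beta 0 start 0 [3.  0.  1.5] n 231 max z 10.5
rack 0 beta 10 start 0 [ 0. -3.  3.] n 97638 max z 40.5
35 [(0, 0, -3, 3), (-20, 0, -3, 3), (-20, 0, -3, 4), (-35, 0, -3, 4), (-35, 0, -3, 6), (-40, 0, -3, 6), (-40, 0, -3, 7), (-45, 0, -3, 7), (-45, 0, -3, 9), (-45, 0, -3, 10), (-45, 3, -3, 10), (-45, 3, -3, 12), (-45, 6, -3, 12), (-45, 6, -3, 13), (-45, 6, -3, 15), (-45, 6, -3, 16), (-45, 6, -3, 18), (-45, 6, -3, 19), (-45, 6, -3, 21), (-45, 6, -3, 22), (-45, 6, -3, 24), (-45, 6, -3, 25), (-45, 6, -3, 27), (-45, 6, -3, 28), (-45, 6, -3, 30), (-45, 6, -3, 31), (-45, 6, -3, 33), (-45, 6, -3, 34), (-45, 6, -3, 36), (-45, 6, -3, 37)]
rack 0 beta 20 start 0 [ 6.   0.  16.5] n 105739 max z 40.5
15 [(0, 6, 0, 16), (0, 6, 0, 18), (0, 6, 0, 19), (0, 6, 0, 21), (0, 6, 0, 22), (0, 6, 0, 24), (0, 6, 0, 25), (0, 6, 0, 27), (0, 6, 0, 28), (0, 6, 0, 30), (0, 6, 0, 31), (0, 6, 0, 33), (0, 6, 0, 34), (0, 6, 0, 36), (0, 6, 0, 37)]
rack 0 beta 28 start 0 [ 6.   3.  13.5] n 106276 max z 40.5
17 [(0, 6, 3, 13), (0, 6, 3, 15), (0, 6, 3, 16), (0, 6, 3, 18), (0, 6, 3, 19), (0, 6, 3, 21), (0, 6, 3, 22), 
[... 804 characters left out ...]
, 6, -3, 34), (-45, 6, -3, 36), (-45, 6, -3, 37)]
rack 1 beta 20 start 0 [ 6.   0.  16.5] n 128024 max z 40.5
15 [(0, 6, 0, 16), (0, 6, 0, 18), (0, 6, 0, 19), (0, 6, 0, 21), (0, 6, 0, 22), (0, 6, 0, 24), (0, 6, 0, 25), (0, 6, 0, 27), (0, 6, 0, 28), (0, 6, 0, 30), (0, 6, 0, 31), (0, 6, 0, 33), (0, 6, 0, 34), (0, 6, 0, 36), (0, 6, 0, 37)]
rack 1 beta 28 start 0 [ 6.   3.  13.5] n 144712 max z 40.5
17 [(0, 6, 3, 13), (0, 6, 3, 15), (0, 6, 3, 16), (0, 6, 3, 18), (0, 6, 3, 19), (0, 6, 3, 21), (0, 6, 3, 22), (0, 6, 3, 24), (0, 6, 3, 25), (0, 6, 3, 27), (0, 6, 3, 28), (0, 6, 3, 30), (0, 6, 3, 31), (0, 6, 3, 33), (0, 6, 3, 34), (0, 6, 3, 36), (0, 6, 3, 37)]
real	0m17.402s
user	0m17.225s
sys	0m0.722s
```

```bash
python3 -m creep '[{"delta_pos":[4.1,0,0],"twist":0},{"delta_pos":[4.1,0,0],"twist":0},{"delta_pos":[4.1,0,0],"twist":0},{"delta_pos":[4.1,0,0],"twist":0},{"delta_pos":[0,1,0],"twist":-7.16}]' 1 30
python3 -m creep '[{"delta_pos":[0,0,0],"twist":-7.16},{"delta_pos":[0,0,0],"twist":-7.16},{"delta_pos":[0,0,0],"twist":-7.16},{"delta_pos":[0,0,0],"twist":-7.16},{"delta_pos":[0,0,0],"twist":-7.16}]'
python3 -m creep '[{"delta_pos":[0,0,0],"twist":-7.16},{"delta_pos":[0,0,0],"twist":-7.16},{"delta_pos":[0,0,0],"twist":-7.16},{"delta_pos":[0,0,0],"twist":-7.16},{"delta_pos":[0,0,0],"twist":-7.16}]'
python3 -m creep '[{"delta_pos":[0,0,0],"twist":-7.16},{"delta_pos":[0,0,0],"twist":-7.16},{"delta_pos":[0,0,0],"twist":-7.16},{"delta_pos":[0,0,0],"twist":-7.16},{"delta_pos":[0,0,0],"twist":0}]'
python3 - <<'E'
from h import *
p,K,Rc,o=shot("wrist","w1.png"); s=env.get_state(); print(np.round(s["q"],1),np.round(s["position"]),o.round())
E
```

```text
time: 0.67
position: [532.9, 171.2, 231.4]
eef_rot: [[-0.133, 0.991, -0.001], [0.991, 0.133, 0.004], [0.005, -0.001, -1.0]]
wrist_force: [-0.1, -0.6, -0.2]
gripper_width: 1.0
finger_force: 0.0
time: 1.08
position: [534.9, 164.1, 231.0]
eef_rot: [[-0.686, 0.727, -0.001], [0.727, 0.686, -0.0], [0.0, -0.0, -1.0]]
wrist_force: [-0.2, 0.3, 0.4]
gripper_width: 1.0
finger_force: 0.0
time: 1.5
position: [534.9, 164.0, 231.1]
eef_rot: [[-0.982, 0.189, -0.0], [0.189, 0.982, -0.0], [0.0, -0.0, -1.0]]
wrist_force: [-0.7, 0.0, -0.0]
gripper_width: 1.0
finger_force: 0.0
time: 1.92
position: [534.9, 164.0, 231.1]
eef_rot: [[-0.954, -0.301, -0.0], [-0.301, 0.954, -0.0], [0.0, 0.0, -1.0]]
wrist_force: [-0.2, 0.3, -0.2]
gripper_width: 0.998
finger_force: 0.0
[10.2  8.  11.3 93.3 -0.  -7.1] [535. 164. 231.] [468. 144. 373.]
```

View pics/w1.png

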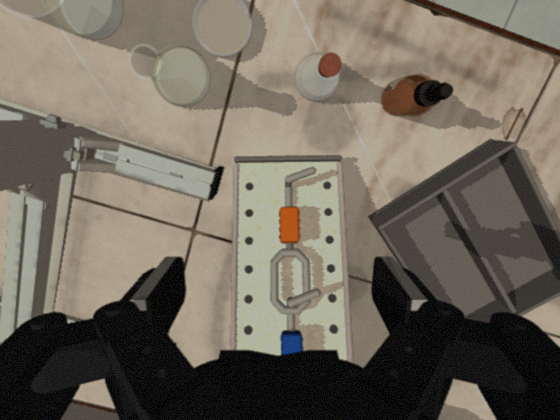

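Wrist view: orange block (289,225), its hook's lip at (300,178), link around the stem at (290,303), lip end (317,293), blue (291,343). The board's lower corners are (235,158) and (342,157); tray rim corners (372,215), (512,145), and divider end (443,195).

```bash
cat >> h.py <<'E'
class Rack: pass
def onboard(S,u,v,h,rk):
    K,Rc,o=S[1:]; d=ray(K,Rc,u,v); n=rk["n"]; return o+d*((rk["b0"]+n*h-o)@n)/(d@n)
E
python3 - <<'E'
from h import *
import json
S=shot("wrist")
L=plane(*S[1:],342,157,18);Rr=plane(*S[1:],235,158,18)
print("low edge",L.round(),Rr.round(),np.linalg.norm(L-Rr))
w=L-Rr; w/=np.linalg.norm(w); yawe=np.degrees(np.arctan2(-w[0],w[1]))
ao=blob(S[0],"orange");ab=blob(S[0],"blue",(270,300,310,360))
print(ao[1],ab[1],"yaw edge",yawe)
for yaw in (yawe,17.5):
    c,s=np.cos(np.radians(yaw)),np.sin(np.radians(yaw)); a=np.radians(28)
    rk=dict(b0=(L+Rr)/2,n=np.array([-np.sin(a)*c,-np.sin(a)*s,np.cos(a)]))
    xs=np.array([c*np.cos(a),s*np.cos(a),np.sin(a)]); y=np.array([-s,c,0])
    for nm,(u,v,h) in dict(or_lo=(289,207,24),or_hi=(289,243,24),foot=(288,184,29),lipend=(313,172,25),stem2=(290,303,29),lip2=(317,293,25),blue_lo=(291,332,24),hi=(345,300,0),hi0=(235,300,0)).items():
        X=onboard(S,u,v,h,rk); d=X-rk["b0"]; print(nm,X.round(),"slope x,y",(d@xs).round(1),(d@y).round(1))
for u,v in [(372,215),(512,145),(443,190)]: print("tray",plane(*S[1:],u,v,42).round())
E
```

```text
low edge [490. 226.  18.] [527. 111.  18.] 120.22891965353563
[280 207  19  35 628] [282 334  21  21 375] yaw edge 17.8192746107768
or_lo [550. 181.  68.] slope x,y 61.8 -1.1
or_hi [580. 190.  85.] slope x,y 98.0 -1.7
foot [529. 173.  62.] slope x,y 39.2 -1.9
lipend [511. 195.  52.] slope x,y 25.5 24.1
stem2 [625. 204. 116.] slope x,y 154.2 -1.8
lip2 [612. 227. 108.] slope x,y 145.7 24.1
blue_lo [650. 213. 124.] slope x,y 180.5 -1.1
hi [621. 263.  90.] slope x,y 154.4 55.4
hi0 [655. 156.  90.] slope x,y 153.4 -57.0
or_lo [550. 181.  68.] slope x,y 61.8 -0.9
or_hi [580. 190.  85.] slope x,y 98.0 -1.2
foot [529. 173.  62.] slope x,y 39.2 -1.8
lipend [511. 195.  52.] slope x,y 25.3 24.2
stem2 [625. 204. 116.] slope x,y 154.2 -1.1
lip2 [612. 227. 108.] slope x,y 145.6 24.8
blue_lo [650. 213. 124.] slope x,y 180.5 -0.3
hi [621. 263.  90.] slope x,y 154.1 56.1
hi0 [655. 156.  90.] slope x,y 153.7 -56.3
tray [538. 274.  42.]
tray [424. 384.  42.]
tray [489. 337.  42.]
```

```bash
python3 -m creep '[{"delta_pos":[-3.8,1.15,0],"twist":0},{"delta_pos":[0,0,4.0],"twist":0},{"delta_pos":[0,0,4.0],"twist":0},{"delta_pos":[0,0,4.0],"twist":0},{"delta_pos":[0,0,3.0],"twist":0}]' 1 30
python3 -m creep '[{"delta_pos":[0,0,0.9],"twist":0},{"delta_pos":[0,0,0.9],"twist":0},{"delta_pos":[0,0,0],"twist":0},{"delta_pos":[0,0,0],"twist":0},{"delta_pos":[0,0,0],"twist":0}]'
python3 -m creep '[{"delta_pos":[0,0,0],"twist":0},{"delta_pos":[0,0,0],"twist":0},{"delta_pos":[0,0,0],"twist":0},{"delta_pos":[0,0,0],"twist":0},{"delta_pos":[0,0,0],"twist":0}]' -1 30
python3 -m creep '[{"delta_pos":[0,0,0],"twist":0},{"delta_pos":[0,0,0],"twist":0},{"delta_pos":[0,0,0],"twist":0},{"delta_pos":[0,0,0],"twist":0},{"delta_pos":[0,0,0],"twist":0}]'
cat > p2.py <<'E'
import plan,sys
for rack in (0,1):
    for b in (6,12): plan.plan(rack,b,1.2)
E
python3 p2.py
```

```text
time: 2.43
position: [566.5, 186.2, 77.3]
eef_rot: [[-0.955, -0.296, -0.004], [-0.296, 0.955, -0.001], [0.004, 0.0, -1.0]]
wrist_force: [0.3, -0.0, -0.4]
gripper_width: 1.0
finger_force: 0.0
time: 2.85
position: [570.0, 186.8, 66.5]
eef_rot: [[-0.954, -0.299, 0.005], [-0.299, 0.954, 0.001], [-0.005, -0.001, -1.0]]
wrist_force: [1.3, -0.0, -0.6]
gripper_width: 1.003
finger_force: 0.0
time: 3.27
position: [568.0, 186.3, 63.7]
eef_rot: [[-0.954, -0.299, 0.0], [-0.299, 0.954, 0.0], [-0.0, -0.0, -1.0]]
wrist_force: [-0.7, -0.1, -0.0]
gripper_width: 0.297
finger_force: 0.0
time: 3.68
position: [567.8, 186.3, 63.6]
eef_rot: [[-0.954, -0.299, 0.0], [-0.299, 0.954, -0.0], [-0.0, -0.0, -1.0]]
wrist_force: [0.2, -0.7, 2.6]
gripper_width: 0.222
finger_force: 31.7
rack 0 beta 6 start 0 [0. 0. 3.] n 85799 max z 40.5
38 [(0, 0, 0, 3), (-10, 0, 0, 3), (-10, 3, 0, 3), (-10, 3, -3, 3), (-15, 3, -3, 3), (-15, 3, -3, 4), (-30, 3, -3, 4), (-30, 3, -3, 6), (-35, 3, -3, 6), (-35, 3, -3, 7), (-35, 3, -6, 7), (-45, 3, -6, 7), (-45, 3, -6, 9), (-45, 3, -6, 10), (-50, 3, -6, 10), (-50, 3, -6, 12), (-50, 3, -6,
[... 871 characters left out ...]
2, -6, 7), (-40, 12, -6, 7), (-40, 12, -6, 9), (-40, 9, -6, 9), (-40, 9, -6, 10), (-45, 9, -6, 10), (-45, 9, -6, 12), (-45, 9, -6, 13), (-45, 9, -3, 13), (-45, 9, -3, 15), (-45, 9, -3, 16), (-45, 9, -3, 18), (-45, 9, -3, 19), (-45, 9, -3, 21), (-45, 9, -3, 22), (-45, 9, -3, 24), (-45, 9, -3, 25), (-45, 9, -3, 27), (-45, 9, -3, 28), (-45, 9, -3, 30), (-45, 9, -3, 31), (-45, 9, -3, 33), (-45, 9, -3, 34), (-45, 9, -3, 36), (-45, 9, -3, 37)]
rack 1 beta 12 start 0 [ 0.   3.  19.5] n 104055 max z 40.5
13 [(0, 0, 3, 19), (0, 0, 3, 21), (0, 0, 3, 22), (0, 0, 3, 24), (0, 0, 3, 25), (0, 0, 3, 27), (0, 0, 3, 28), (0, 0, 3, 30), (0, 0, 3, 31), (0, 0, 3, 33), (0, 0, 3, 34), (0, 0, 3, 36), (0, 0, 3, 37)]
```

```bash
cat > rows.py <<'E'
import numpy as np
from scipy.spatial.transform import Rotation as Ro
a=np.radians(28); v=np.array([np.sin(a),0,np.cos(a)])
W=np.array([[np.cos(a),0,-np.sin(a)],[0,1,0],[np.sin(a),0,np.cos(a)]]) # board->rack level frame
def grip(th,b,p):
    R=(Ro.from_rotvec(v*np.radians(th))*Ro.from_rotvec([0,np.radians(b),0])).as_matrix()
    return W@(np.array(p)+R@[-76,0,12])
def rows(ws):
    g0=grip(0,0,(0,0,0)); t0=0
    for th,b,p in ws:
        g=grip(th,b,p); d=g-g0; t=np.radians(t0)
        x=np.array([-np.cos(t),-np.sin(t),0]); y=np.array([-np.sin(t),np.cos(t),0])
        print(th,"delta cm",(np.array([d@x,d@y,-d[2]])/10).round(2),"twist",-(th-t0)); g0,t0=g,th
if __name__=="__main__":
    rows([(0,3,(0,0,3)),(0,6,(1,0,3)),(-7,6,(2,-1,3.2)),(-14,6,(3,-3,3.5)),(-21,6,(3,-3,4.2)),(-28,6,(3,-3,5)),(-35,6,(3,-4,6.7)),(-42,6,(3,-6,8)),(-49,6,(3,-6,11)),(-51,6,(4,-6,14)),(-51,6,(6,-6,24)),(-51,6,(6,-6,38)),(-51,6,(6,-6,58))])
    print()
    rows([(0,3,(0,0,3)),(0,6,(1,0,3)),(-7,6,(2,-1,3)),(-14,6,(3,-3,3.4)),(-21,6,(6,-3,4.5)),(-28,6,(11,-4,5.3)),(-35,6,(12,-6,7)),(-42,6,(10,-6,10)),(-46,6,(9,-5,13)),(-46,6,(9,-3,24)),(-46,6,(9,-3,38)),(-46,6,(9,-3,58))])
E
python3 rows.py
```

```text
0 delta cm [ 0.26  0.   -0.65] twist 0
0 delta cm [ 0.01  0.   -0.44] twist 0
-7 delta cm [-0.13  0.81 -0.06] twist 7
-14 delta cm [-0.15  0.72 -0.07] twist 7
-21 delta cm [-0.02  0.91 -0.06] twist 7
-28 delta cm [-0.02  0.9  -0.07] twist 7
-35 delta cm [-0.03  0.79 -0.15] twist 7
-42 delta cm [-0.12  0.71 -0.11] twist 7
-49 delta cm [ 0.05  0.82 -0.26] twist 7
-51 delta cm [ 0.03  0.22 -0.31] twist 2
-51 delta cm [ 0.18 -0.23 -0.98] twist 0
-51 delta cm [ 0.41 -0.51 -1.24] twist 0
-51 delta cm [ 0.59 -0.73 -1.77] twist 0

0 delta cm [ 0.26  0.   -0.65] twist 0
0 delta cm [ 0.01  0.   -0.44] twist 0
-7 delta cm [-0.14  0.81 -0.05] twist 7
-14 delta cm [-0.15  0.72 -0.08] twist 7
-21 delta cm [-0.26  0.97 -0.24] twist 7
-28 delta cm [-0.47  0.96 -0.31] twist 7
-35 delta cm [-0.16  0.74 -0.2 ] twist 7
-42 delta cm [ 0.2   0.73 -0.17] twist 7
-46 delta cm [ 0.22  0.44 -0.22] twist 4
-46 delta cm [ 0.5  -0.23 -0.97] twist 0
-46 delta cm [ 0.46 -0.47 -1.24] twist 0
-46 delta cm [ 0.65 -0.68 -1.77] twist 0
```

```bash
python3 -m creep '[{"delta_pos":[0.26,0,-0.65],"twist":0},{"delta_pos":[0,0,-0.44],"twist":0},{"delta_pos":[0,0,0],"twist":0},{"delta_pos":[0,0,0],"twist":0},{"delta_pos":[0,0,0],"twist":0}]'
python3 -m creep '[{"delta_pos":[-0.13,0.81,-0.06],"twist":7},{"delta_pos":[-0.15,0.72,-0.07],"twist":7},{"delta_pos":[0,0,0],"twist":0},{"delta_pos":[0,0,0],"twist":0},{"delta_pos":[0,0,0],"twist":0}]'
python3 - <<'E'
from h import *
S=shot("wrist","w2.png");D=shot("side"); print(blob(S[0],"orange")[1])
im=np.hstack([S[0][130:400,150:450],cv2.resize(D[0][195:270,170:290],(432,270))]);cv2.imwrite("pics/z2.png",im[:,:,::-1])
E
```

```text
time: 4.1
position: [565.4, 185.5, 73.9]
eef_rot: [[-0.954, -0.299, 0.0], [-0.299, 0.954, -0.0], [-0.0, -0.0, -1.0]]
wrist_force: [1.8, 0.9, -2.1]
gripper_width: 0.224
finger_force: 31.1
time: 4.52
position: [564.1, 200.7, 75.1]
eef_rot: [[-0.998, -0.062, -0.001], [-0.062, 0.998, -0.0], [0.001, -0.0, -1.0]]
wrist_force: [0.3, -0.6, -2.0]
gripper_width: 0.226
finger_force: 31.0
[ 258  227   42   77 3012]
```

View pics/z2.png

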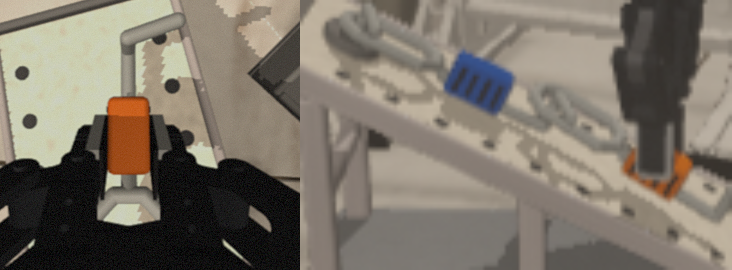

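The crop shows the orange block held square between the pads, swung 14°, with the link still round the upper stem. Forces are small, so I'm continuing the twist.

```bash
python3 -m creep '[{"delta_pos":[-0.02,0.91,-0.06],"twist":7},{"delta_pos":[-0.02,0.9,-0.07],"twist":7},{"delta_pos":[0,0,0],"twist":0},{"delta_pos":[0,0,0],"twist":0},{"delta_pos":[0,0,0],"twist":0}]'
python3 -m creep '[{"delta_pos":[-0.03,0.79,-0.15],"twist":7},{"delta_pos":[-0.12,0.71,-0.11],"twist":7},{"delta_pos":[0,0,0],"twist":0},{"delta_pos":[0,0,0],"twist":0},{"delta_pos":[0,0,0],"twist":0}]'
python3 -m creep '[{"delta_pos":[0.05,0.82,-0.26],"twist":7},{"delta_pos":[0.03,0.22,-0.31],"twist":2},{"delta_pos":[0,0,0],"twist":0},{"delta_pos":[0,0,0],"twist":0},{"delta_pos":[0,0,0],"twist":0}]'
```

```text
time: 5.03
position: [564.9, 218.6, 76.9]
eef_rot: [[-0.983, 0.181, 0.0], [0.181, 0.983, -0.0], [-0.0, -0.0, -1.0]]
wrist_force: [0.9, 0.7, -2.1]
gripper_width: 0.228
finger_force: 31.0
time: 5.45
position: [570.0, 232.6, 79.5]
eef_rot: [[-0.911, 0.413, 0.0], [0.413, 0.911, -0.0], [-0.0, -0.0, -1.0]]
wrist_force: [1.3, 0.4, -1.0]
gripper_width: 0.226
finger_force: 31.1
time: 5.87
position: [573.8, 242.6, 85.3]
eef_rot: [[-0.834, 0.552, 0.0], [0.552, 0.834, -0.0], [-0.0, 0.0, -1.0]]
wrist_force: [-0.2, 0.1, -0.2]
gripper_width: 0.228
finger_force: 31.2
```

```bash
python3 -m creep '[{"delta_pos":[0.1,-0.12,-0.5],"twist":0},{"delta_pos":[0.1,-0.12,-0.5],"twist":0},{"delta_pos":[0,0,0],"twist":0},{"delta_pos":[0,0,0],"twist":0},{"delta_pos":[0,0,0],"twist":0}]'
python3 - <<'E'
from h import *
S=shot("wrist");D=shot("side");C=shot("scene")
im=np.hstack([cv2.resize(S[0][130:400,120:450],(330,270)),cv2.resize(D[0][195:270,170:290],(432,270))]);cv2.imwrite("pics/z3.png",im[:,:,::-1])
E
```

```text
time: 6.28
position: [570.7, 241.9, 95.3]
eef_rot: [[-0.833, 0.553, 0.0], [0.553, 0.833, -0.0], [-0.0, 0.0, -1.0]]
wrist_force: [-0.3, 0.1, -1.3]
gripper_width: 0.221
finger_force: 31.2
```

View pics/z3.png

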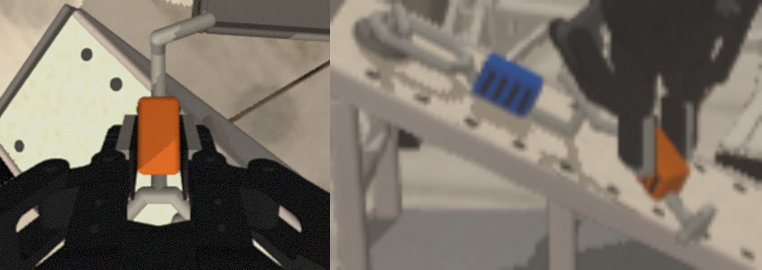

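Handle is raised off the board and the link sits near the upper hook with no force. I'll keep lifting.

```bash
python3 -m creep '[{"delta_pos":[0.2,-0.25,-0.6],"twist":0},{"delta_pos":[0.2,-0.25,-0.6],"twist":0},{"delta_pos":[0,0,0],"twist":0},{"delta_pos":[0,0,0],"twist":0},{"delta_pos":[0,0,0],"twist":0}]'
python3 -m creep '[{"delta_pos":[0.3,-0.35,-0.9],"twist":0},{"delta_pos":[0.3,-0.35,-0.9],"twist":0},{"delta_pos":[0,0,0],"twist":0},{"delta_pos":[0,0,0],"twist":0},{"delta_pos":[0,0,0],"twist":0}]'
python3 - <<'E'
from h import *
D=shot("side"); b=blob(D[0],"blue",(200,200,245,240)); print(b[0],b[1])
im=cv2.resize(D[0][150:290,150:320],(680,560));cv2.imwrite("pics/z4.png",im[:,:,::-1])
E
```

```text
time: 6.85
position: [564.8, 240.1, 107.6]
eef_rot: [[-0.833, 0.553, 0.001], [0.553, 0.833, 0.0], [-0.001, 0.001, -1.0]]
wrist_force: [0.0, -0.3, -1.5]
gripper_width: 0.221
finger_force: 31.2
time: 7.27
position: [555.9, 237.6, 125.7]
eef_rot: [[-0.833, 0.553, 0.001], [0.553, 0.833, 0.0], [-0.001, 0.001, -1.0]]
wrist_force: [0.0, -0.0, -1.8]
gripper_width: 0.221
finger_force: 31.2
[220.58333333 213.88888889] [214 210  14   9  36]
```

View pics/z4.png

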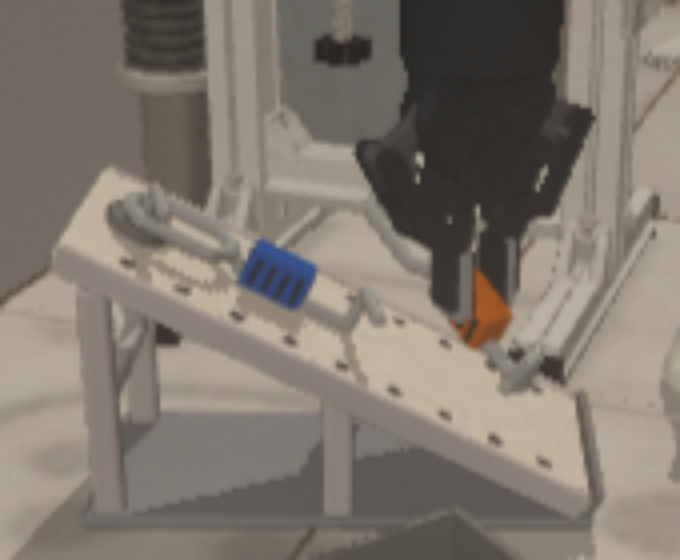

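Side view: the orange hanger hangs free of the upper hook, and the blue one is still on the rack hook. Carrying it over the tray now.

```bash
python3 -m creep '[{"delta_pos":[0,0,-3],"twist":0},{"delta_pos":[0,0,-4],"twist":0},{"delta_pos":[0,0,-4],"twist":0},{"delta_pos":[2,3.5,-2],"twist":0},{"delta_pos":[2,3.5,0],"twist":0}]' -1 40
python3 -m creep '[{"delta_pos":[2,3.5,0],"twist":0},{"delta_pos":[2,3.5,0],"twist":0},{"delta_pos":[2,3.5,0],"twist":0},{"delta_pos":[2,3.5,0],"twist":-7},{"delta_pos":[0,0,0],"twist":-7}]'
python3 -m creep '[{"delta_pos":[0,0,0],"twist":-7},{"delta_pos":[0,0,0],"twist":-7},{"delta_pos":[0,0,0],"twist":-7},{"delta_pos":[0,0,0],"twist":-7},{"delta_pos":[0,0,0],"twist":-7}]'
python3 -m creep '[{"delta_pos":[0,0,0],"twist":-7},{"delta_pos":[0,0,0],"twist":-7},{"delta_pos":[0,0,0],"twist":-7},{"delta_pos":[0,0,0],"twist":-7},{"delta_pos":[0,0,0],"twist":-7}]'
python3 - <<'E'
from h import *
p,K,Rc,o=shot("wrist","w3.png"); s=env.get_state(); print(np.round(s["q"],1),np.round(s["position"]),o.round(),np.round(s["eef_rot"],3)[:,0])
E
```

```text
time: 7.73
position: [564.0, 314.7, 261.8]
eef_rot: [[-0.83, 0.557, 0.012], [0.557, 0.83, 0.004], [-0.008, 0.01, -1.0]]
wrist_force: [2.6, 1.1, -1.1]
gripper_width: 0.222
finger_force: 43.5
time: 8.15
position: [571.4, 481.7, 243.4]
eef_rot: [[-0.943, 0.332, -0.008], [0.332, 0.943, -0.001], [0.007, -0.003, -1.0]]
wrist_force: [1.1, 0.6, -5.4]
gripper_width: 0.217
finger_force: 43.4
time: 8.57
position: [571.8, 473.3, 252.6]
eef_rot: [[-0.965, -0.263, -0.001], [-0.263, 0.965, -0.001], [0.001, -0.0, -1.0]]
wrist_force: [0.5, -0.1, -1.1]
gripper_width: 0.22
finger_force: 43.4
time: 8.98
position: [571.8, 473.1, 252.8]
eef_rot: [[-0.639, -0.769, -0.001], [-0.769, 0.639, -0.001], [0.001, 0.0, -1.0]]
wrist_force: [-0.2, -0.2, -1.5]
gripper_width: 0.22
finger_force: 43.4
[ 34.4  43.4  61.2 107.9  -0.  -16. ] [572. 473. 253.] [527. 420. 395.] [-0.637 -0.771  0.001]
```

View pics/w3.png

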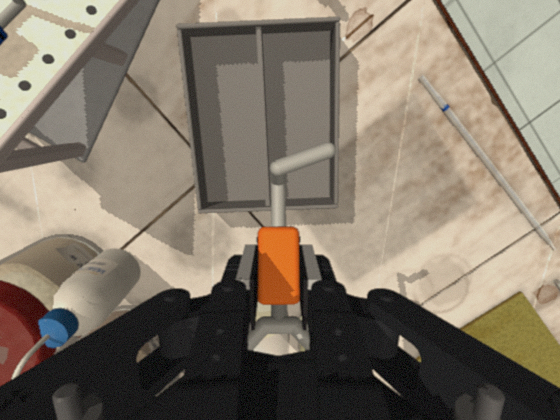

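Wrist view: tray rim corners (179,23), (340,18), (338,209), (199,213), divider from (259,25) to (268,210). The hanger is still square in the grip.

```bash
python3 - <<'E'
from h import *
S=shot("wrist")
P=[plane(*S[1:],u,v,42)[:2] for u,v in [(179,23),(340,18),(338,209),(199,213),(259,25),(268,210)]]
for p in P: print(p.round(1))
n=np.linalg.norm
print(n(P[0]-P[1]),n(P[3]-P[2]),n(P[0]-P[3]),n(P[1]-P[2]))
x=(P[3]-P[0])+(P[2]-P[1]); x/=n(x); x2=(P[5]-P[4])/n(P[5]-P[4]); c=sum(P[:4])/4; print("c",c,"yaw",np.degrees(np.arctan2(x[1],x[0])),np.degrees(np.arctan2(x2[1],x2[0])), "divmid",(P[4]+P[5])/2)
E
```

```text
[547.3 288.3]
[420.4 387.1]
[540.2 545.6]
[668.9 445.8]
[486.7 340.5]
[604.1 494.4]
160.79372586514245 162.87184871218122 198.96171566394833 198.63622424567325
c [544.20437423 416.6946747 ] yaw 52.611406331914154 52.66353136298761 divmid [545.4198061  417.49589729]
```

```bash
python3 -m creep '[{"delta_pos":[3.83,1.12,0],"twist":-2.2},{"delta_pos":[3.83,0.97,0],"twist":0},{"delta_pos":[0,0,4],"twist":0},{"delta_pos":[0,0,4],"twist":0},{"delta_pos":[0,0,4],"twist":0}]'
python3 -m creep '[{"delta_pos":[0,0,4],"twist":0},{"delta_pos":[0,0,3],"twist":0},{"delta_pos":[0,0,0],"twist":0},{"delta_pos":[0,0,0],"twist":0},{"delta_pos":[0,0,0],"twist":0}]'
```

```text
time: 9.5
position: [522.5, 437.8, 135.9]
eef_rot: [[-0.626, -0.78, 0.004], [-0.78, 0.626, 0.002], [-0.004, -0.001, -1.0]]
wrist_force: [1.3, 0.7, -1.4]
gripper_width: 0.218
finger_force: 43.5
time: 9.92
position: [523.3, 438.3, 67.6]
eef_rot: [[-0.625, -0.781, 0.003], [-0.781, 0.625, 0.002], [-0.003, -0.001, -1.0]]
wrist_force: [0.6, -0.3, -0.2]
gripper_width: 0.218
finger_force: 43.4
```

```bash
python3 -m creep '[{"delta_pos":[0.95,0.38,0],"twist":-1.3},{"delta_pos":[0.95,0.38,0],"twist":0},{"delta_pos":[0,0,1.2],"twist":0},{"delta_pos":[0,0,1.2],"twist":0},{"delta_pos":[0,0,0.8],"twist":0}]' -1 20
python3 -m creep '[{"delta_pos":[0,0,0.8],"twist":0},{"delta_pos":[0,0,0.5],"twist":0},{"delta_pos":[0,0,0.3],"twist":0},{"delta_pos":[0,0,0],"twist":0},{"delta_pos":[0,0,0],"twist":0}]'
```

```text
time: 10.33
position: [506.6, 428.7, 34.7]
eef_rot: [[-0.606, -0.796, 0.004], [-0.796, 0.606, 0.003], [-0.005, -0.002, -1.0]]
wrist_force: [2.8, 2.8, 12.8]
gripper_width: 0.221
finger_force: 45.4
time: 10.75
position: [509.3, 432.0, 22.5]
eef_rot: [[-0.605, -0.796, 0.01], [-0.796, 0.605, 0.01], [-0.014, -0.002, -1.0]]
wrist_force: [2.5, 5.1, 8.8]
gripper_width: 0.222
finger_force: 46.7
```

```bash
python3 -m creep '[{"delta_pos":[0,0,0.3],"twist":0},{"delta_pos":[0,0,0.3],"twist":0},{"delta_pos":[0,0,0],"twist":0},{"delta_pos":[0,0,0],"twist":0},{"delta_pos":[0,0,0],"twist":0}]'
python3 - <<'E'
from h import *
S=shot("wrist","w4.png");D=shot("side","s4.png"); a=blob(D[0],"orange");print(a[0],a[1],blob(S[0],"orange")[1])
im=np.hstack([cv2.resize(S[0][60:400,140:440],(380,430)),cv2.resize(D[0][250:400,150:330],(420,430))]);cv2.imwrite("pics/z5.png",im[:,:,::-1])
E
```

```text
time: 11.17
position: [510.4, 432.6, 17.7]
eef_rot: [[-0.605, -0.796, 0.013], [-0.796, 0.605, 0.012], [-0.017, -0.003, -1.0]]
wrist_force: [3.6, 5.9, 10.5]
gripper_width: 0.222
finger_force: 47.6
[252.37383178 337.24299065] [248 329   8  19 107] [ 256  220   45   84 3401]
```

```bash
python3 -m creep '[{"delta_pos":[0,0,0],"twist":0},{"delta_pos":[0,0,0],"twist":0},{"delta_pos":[0,0,0],"twist":0},{"delta_pos":[0,0,0],"twist":0},{"delta_pos":[0,0,0],"twist":0}]' -0.25 20
python3 -m creep '[{"delta_pos":[0,0,-0.5],"twist":0},{"delta_pos":[0,0,-2],"twist":0},{"delta_pos":[0,0,-4],"twist":0},{"delta_pos":[0,0,-4],"twist":0},{"delta_pos":[0,0,-4],"twist":0}]'
python3 -m creep '[{"delta_pos":[0,0,-4],"twist":0},{"delta_pos":[0,0,-4],"twist":0},{"delta_pos":[0,0,-2],"twist":0},{"delta_pos":[0,0,0],"twist":0},{"delta_pos":[0,0,0],"twist":0}]' 1
python3 - <<'E'
from h import *
S=shot("wrist","w5.png"); s=env.get_state();print(np.round(s["position"]),np.round(s["q"],1))
b=blob(S[0],"orange"); print(b[1])
m=b[2].astype(np.uint8); r=cv2.minAreaRect(cv2.findContours(m,0,2)[0][0]); print(r)
t=np.radians(52.6); x=np.array([np.cos(t),np.sin(t)]);y=np.array([-x[1],x[0]])
B=[plane(*S[1:],u,v,29)[:2] for u,v in cv2.boxPoints(r)]
for q in B: d=q-[545,417]; print(q.round(1),"tray",(d@x).round(1),(d@y).round(1))
E
```

```text
time: 11.68
position: [503.8, 426.5, 9.9]
eef_rot: [[-0.606, -0.796, -0.002], [-0.796, 0.606, -0.002], [0.003, 0.001, -1.0]]
wrist_force: [-1.0, -0.0, 1.1]
gripper_width: 0.376
finger_force: 0.0
time: 12.1
position: [503.7, 426.6, 157.1]
eef_rot: [[-0.606, -0.796, -0.002], [-0.796, 0.606, -0.001], [0.002, 0.001, -1.0]]
wrist_force: [0.7, 1.0, -0.5]
gripper_width: 0.377
finger_force: 0.0
time: 12.52
position: [505.4, 427.8, 258.9]
eef_rot: [[-0.606, -0.796, 0.004], [-0.796, 0.606, 0.003], [-0.005, -0.002, -1.0]]
wrist_force: [-0.1, 0.2, -0.2]
gripper_width: 1.001
finger_force: 0.0
[505. 427. 256.] [ 34.4  25.2  35.2 100.   -0.  -18.3]
[269 163  17  31 482]
((277.0, 178.0), (30.0, 16.0), 90.0)
[505.6 410.2] tray -29.4 27.2
[490.5 421.6] tray -29.4 46.1
[512.5 450.8] tray 7.1 46.4
[527.9 439.1] tray 7.2 27.0
```

Block top reads 36×19 mm at z = 29, so the hanger lies flat in the +y compartment. On to the blue one.

```bash
python3 -m creep '[{"delta_pos":[0,0,0],"twist":7.04},{"delta_pos":[0,0,0],"twist":7.04},{"delta_pos":[0,0,0],"twist":7.04},{"delta_pos":[0,0,0],"twist":7.04},{"delta_pos":[0,0,0],"twist":7.04}]'
python3 -m creep '[{"delta_pos":[-0.66,-3.1,0],"twist":0},{"delta_pos":[-0.66,-3.1,0],"twist":0},{"delta_pos":[-0.66,-3.1,0],"twist":0},{"delta_pos":[-0.66,-3.1,0],"twist":0},{"delta_pos":[-0.66,-3.1,0],"twist":0}]'
python3 -m creep '[{"delta_pos":[-0.66,-3.1,0],"twist":0},{"delta_pos":[-0.66,-3.1,0],"twist":0},{"delta_pos":[-0.66,-3.1,0],"twist":0},{"delta_pos":[0,0,0],"twist":0},{"delta_pos":[0,0,0],"twist":0}]'
python3 - <<'E'
from h import *
S=shot("wrist","w6.png"); s=env.get_state();print(np.round(s["position"],1),np.round(s["q"],1),np.round(s["eef_rot"],3)[:,0])
b=blob(S[0],"blue",(200,100,360,340)); print(b[1])
r=cv2.minAreaRect(cv2.findContours(b[2].astype(np.uint8),0,2)[0][0]); print(r)
a=np.radians(28);c,sn=np.cos(np.radians(17.5)),np.sin(np.radians(17.5))
rk=dict(b0=np.array([508.5,168.5,18]),n=np.array([-np.sin(a)*c,-np.sin(a)*sn,np.cos(a)]))
xs=np.array([c*np.cos(a),sn*np.cos(a),np.sin(a)]); y=np.array([-sn,c,0])
Q=[onboard(S,u,v,24,rk) for u,v in cv2.boxPoints(r)]
for q in Q: d=q-rk["b0"]; print(q.round(1),(d@xs).round(1),(d@y).round(1))
print("centre",(sum(Q)/4-12*rk["n"]).round(1))
E
```

```text
time: 12.98
position: [503.5, 426.5, 252.7]
eef_rot: [[-0.955, -0.295, -0.005], [-0.295, 0.955, -0.003], [0.006, -0.002, -1.0]]
wrist_force: [0.1, 0.8, -0.3]
gripper_width: 1.0
finger_force: 0.0
time: 13.4
position: [581.9, 287.7, 252.9]
eef_rot: [[-0.953, -0.302, -0.005], [-0.302, 0.953, -0.002], [0.006, -0.0, -1.0]]
wrist_force: [-0.1, 0.6, -0.1]
gripper_width: 0.998
finger_force: 0.0
time: 13.82
position: [629.2, 204.5, 252.7]
eef_rot: [[-0.955, -0.298, -0.006], [-0.298, 0.955, -0.001], [0.006, 0.001, -1.0]]
wrist_force: [-0.1, 0.8, 0.5]
gripper_width: 0.999
finger_force: 0.0
[628.7 205.9 253.4] [ 12.3  25.6  35.4 100.1   0.   -5.1] [-0.954 -0.3    0.005]
[271 225  21  39 758]
((281.0, 244.0), (38.0, 20.0), 90.0)
[654.8 206.6 125.5] 183.8 -7.7
[649.4 223.8 125.5] 183.8 10.4
[678.  232.4 141.4] 217.6 10.0
[683.3 215.6 141.3] 217.6 -7.6
centre [671.7 221.3 122.8]
```

```bash
python3 -m creep '[{"delta_pos":[-2.2,0.1,0],"twist":0},{"delta_pos":[-2.1,0.07,0],"twist":0},{"delta_pos":[0,0,4],"twist":0},{"delta_pos":[0,0,4],"twist":0},{"delta_pos":[0,0,2],"twist":0}]' 1 30
python3 -m creep '[{"delta_pos":[0,0,0.8],"twist":0},{"delta_pos":[0,0,0],"twist":0},{"delta_pos":[0,0,0],"twist":0},{"delta_pos":[0,0,0],"twist":0},{"delta_pos":[0,0,0],"twist":0}]'
```

```text
time: 14.28
position: [667.2, 222.8, 148.7]
eef_rot: [[-0.953, -0.304, -0.009], [-0.304, 0.953, -0.002], [0.009, 0.001, -1.0]]
wrist_force: [-1.5, -0.9, -2.6]
gripper_width: 1.001
finger_force: 0.0
time: 14.7
position: [671.5, 221.9, 152.1]
eef_rot: [[-0.953, -0.302, 0.006], [-0.302, 0.953, 0.001], [-0.006, -0.0, -1.0]]
wrist_force: [1.0, 0.1, 0.5]
gripper_width: 1.002
finger_force: 0.0
```

```bash
python3 -m creep '[{"delta_pos":[0.1,-0.1,1.2],"twist":0},{"delta_pos":[0,0,1.0],"twist":0},{"delta_pos":[0,0,0.9],"twist":0},{"delta_pos":[0,0,0],"twist":0},{"delta_pos":[0,0,0],"twist":0}]'
python3 -m creep '[{"delta_pos":[0,0,0],"twist":0},{"delta_pos":[0,0,0],"twist":0},{"delta_pos":[0,0,0],"twist":0},{"delta_pos":[0,0,0],"twist":0},{"delta_pos":[0,0,0],"twist":0}]'
```

```text
time: 15.12
position: [668.8, 219.7, 116.3]
eef_rot: [[-0.954, -0.301, -0.002], [-0.301, 0.954, -0.0], [0.002, 0.0, -1.0]]
wrist_force: [-0.6, 0.2, 0.8]
gripper_width: 1.003
finger_force: 0.0
time: 15.53
position: [669.6, 220.0, 117.8]
eef_rot: [[-0.954, -0.301, 0.001], [-0.301, 0.954, 0.0], [-0.001, -0.0, -1.0]]
wrist_force: [-0.1, -0.3, -0.4]
gripper_width: 0.996
finger_force: 0.0
```

```bash
python3 -m creep '[{"delta_pos":[0,0,-0.25],"twist":0},{"delta_pos":[0,0,0],"twist":0},{"delta_pos":[0,0,0],"twist":0},{"delta_pos":[0,0,0],"twist":0},{"delta_pos":[0,0,0],"twist":0}]' -1 30
python3 -m creep '[{"delta_pos":[0,0,0],"twist":0},{"delta_pos":[0,0,0],"twist":0},{"delta_pos":[0,0,0],"twist":0},{"delta_pos":[0,0,0],"twist":0},{"delta_pos":[0,0,0],"twist":0}]'
python3 -m creep '[{"delta_pos":[0.26,0,-0.65],"twist":0},{"delta_pos":[0,0,-0.44],"twist":0},{"delta_pos":[0,0,0],"twist":0},{"delta_pos":[0,0,0],"twist":0},{"delta_pos":[0,0,0],"twist":0}]'
python3 -m creep '[{"delta_pos":[-0.14,0.81,-0.05],"twist":7},{"delta_pos":[-0.15,0.72,-0.08],"twist":7},{"delta_pos":[0,0,0],"twist":0},{"delta_pos":[0,0,0],"twist":0},{"delta_pos":[0,0,0],"twist":0}]'
```

```text
time: 15.95
position: [669.4, 220.0, 119.8]
eef_rot: [[-0.954, -0.301, -0.0], [-0.301, 0.954, -0.0], [0.0, -0.0, -1.0]]
wrist_force: [0.5, -0.1, -0.2]
gripper_width: 0.301
finger_force: 0.0
time: 16.37
position: [669.5, 219.9, 120.0]
eef_rot: [[-0.954, -0.301, 0.0], [-0.301, 0.954, -0.0], [-0.0, -0.0, -1.0]]
wrist_force: [-0.2, 0.3, 1.4]
gripper_width: 0.226
finger_force: 31.3
time: 16.78
position: [666.5, 219.0, 130.1]
eef_rot: [[-0.954, -0.301, -0.001], [-0.301, 0.954, -0.0], [0.001, -0.0, -1.0]]
wrist_force: [-0.2, -0.2, -3.8]
gripper_width: 0.226
finger_force: 30.3
time: 17.2
position: [666.0, 234.5, 132.2]
eef_rot: [[-0.998, -0.064, 0.0], [-0.064, 0.998, -0.0], [-0.0, -0.0, -1.0]]
wrist_force: [-0.0, -0.5, -2.2]
gripper_width: 0.222
finger_force: 30.5
```

```bash
python3 -m creep '[{"delta_pos":[-0.26,0.97,-0.24],"twist":7},{"delta_pos":[-0.47,0.96,-0.31],"twist":7},{"delta_pos":[0,0,0],"twist":0},{"delta_pos":[0,0,0],"twist":0},{"delta_pos":[0,0,0],"twist":0}]'
python3 -m creep '[{"delta_pos":[-0.16,0.74,-0.2],"twist":7},{"delta_pos":[0.2,0.73,-0.17],"twist":7},{"delta_pos":[0,0,0],"twist":0},{"delta_pos":[0,0,0],"twist":0},{"delta_pos":[0,0,0],"twist":0}]'
python3 -m creep '[{"delta_pos":[0.22,0.44,-0.22],"twist":4},{"delta_pos":[0.1,0.05,-0.2],"twist":2},{"delta_pos":[0,0,0],"twist":0},{"delta_pos":[0,0,0],"twist":0},{"delta_pos":[0,0,0],"twist":0}]'
python3 -m creep '[{"delta_pos":[0.2,-0.12,-0.4],"twist":0},{"delta_pos":[0.2,-0.12,-0.4],"twist":0},{"delta_pos":[0,0,0],"twist":0},{"delta_pos":[0,0,0],"twist":0},{"delta_pos":[0,0,0],"twist":0}]'
```

```text
time: 17.62
position: [673.2, 253.1, 137.5]
eef_rot: [[-0.984, 0.179, -0.0], [0.179, 0.984, -0.001], [0.0, -0.001, -1.0]]
wrist_force: [-0.6, -0.2, -2.9]
gripper_width: 0.222
finger_force: 30.6
time: 18.03
position: [676.3, 267.6, 141.1]
eef_rot: [[-0.911, 0.411, -0.0], [0.411, 0.911, -0.001], [0.0, -0.001, -1.0]]
wrist_force: [0.2, -1.2, -1.8]
gripper_width: 0.227
finger_force: 30.6
time: 18.45
position: [675.6, 273.6, 145.3]
eef_rot: [[-0.863, 0.506, -0.0], [0.506, 0.863, -0.0], [0.0, -0.0, -1.0]]
wrist_force: [0.3, -0.1, -1.9]
gripper_width: 0.224
finger_force: 30.6
time: 18.87
position: [671.0, 274.1, 153.8]
eef_rot: [[-0.862, 0.507, 0.0], [0.507, 0.862, -0.0], [-0.0, 0.0, -1.0]]
wrist_force: [-0.5, -0.7, -1.6]
gripper_width: 0.226
finger_force: 30.6
```

Forces stay at the hanger's own weight. I'll lift clear.

```bash
python3 -m creep '[{"delta_pos":[0.22,-0.22,-0.6],"twist":0},{"delta_pos":[0.22,-0.22,-0.6],"twist":0},{"delta_pos":[0,0,0],"twist":0},{"delta_pos":[0,0,0],"twist":0},{"delta_pos":[0,0,0],"twist":0}]'
python3 -m creep '[{"delta_pos":[0.33,-0.34,-0.9],"twist":0},{"delta_pos":[0.33,-0.34,-0.9],"twist":0},{"delta_pos":[0,0,0],"twist":0},{"delta_pos":[0,0,0],"twist":0},{"delta_pos":[0,0,0],"twist":0}]'
python3 - <<'E'
from h import *
D=shot("side");S=shot("wrist"); b=blob(S[0],"blue",(200,150,380,350)); print(b[1])
im=np.hstack([cv2.resize(S[0][130:400,120:450],(370,400)),cv2.resize(D[0][140:290,150:310],(430,400))]);cv2.imwrite("pics/z6.png",im[:,:,::-1])
E
```

```text
time: 19.28
position: [665.1, 272.7, 165.9]
eef_rot: [[-0.862, 0.507, 0.001], [0.507, 0.862, 0.0], [-0.001, 0.001, -1.0]]
wrist_force: [-0.3, -0.4, -1.1]
gripper_width: 0.224
finger_force: 30.6
time: 19.7
position: [656.1, 270.2, 184.1]
eef_rot: [[-0.862, 0.507, 0.001], [0.507, 0.862, 0.0], [-0.001, 0.001, -1.0]]
wrist_force: [0.1, 0.5, -2.1]
gripper_width: 0.224
finger_force: 30.6
[ 257  228   43   78 3143]
```

```bash
python3 -m creep '[{"delta_pos":[0,0,-2.5],"twist":0},{"delta_pos":[0,0,-2.5],"twist":0},{"delta_pos":[0,0,-2],"twist":0},{"delta_pos":[3,1.2,0],"twist":0},{"delta_pos":[3,1.2,0],"twist":0}]' -1 40
python3 -m creep '[{"delta_pos":[3,1.2,0],"twist":0},{"delta_pos":[3,1.2,0],"twist":0},{"delta_pos":[1,0.3,0],"twist":-6.9},{"delta_pos":[0,0,0],"twist":-6.9},{"delta_pos":[0,0,0],"twist":-6.9}]'
python3 -m creep '[{"delta_pos":[0,0,0],"twist":-6.9},{"delta_pos":[0,0,0],"twist":-6.9},{"delta_pos":[0,0,0],"twist":-6.9},{"delta_pos":[0,0,0],"twist":-6.9},{"delta_pos":[0,0,0],"twist":-6.9}]'
python3 -m creep '[{"delta_pos":[0,0,0],"twist":-6.9},{"delta_pos":[0,0,0],"twist":-6.9},{"delta_pos":[0,0,0],"twist":-6.9},{"delta_pos":[0,0,0],"twist":-6.9},{"delta_pos":[0,0,0],"twist":0}]'
```

```text
time: 20.22
position: [618.2, 320.4, 255.0]
eef_rot: [[-0.86, 0.511, 0.004], [0.511, 0.86, 0.001], [-0.003, 0.003, -1.0]]
wrist_force: [-0.2, 1.2, -2.4]
gripper_width: 0.218
finger_force: 44.0
time: 20.63
position: [568.5, 381.3, 253.0]
eef_rot: [[-0.987, 0.161, -0.001], [0.161, 0.987, -0.0], [0.001, -0.0, -1.0]]
wrist_force: [0.1, -0.5, -2.7]
gripper_width: 0.224
finger_force: 43.9
time: 21.05
position: [569.6, 379.9, 252.7]
eef_rot: [[-0.906, -0.424, -0.001], [-0.424, 0.906, -0.001], [0.001, -0.0, -1.0]]
wrist_force: [-0.3, 0.2, -1.4]
gripper_width: 0.219
finger_force: 43.9
time: 21.47
position: [569.6, 379.9, 252.8]
eef_rot: [[-0.61, -0.793, -0.001], [-0.793, 0.61, -0.001], [0.001, 0.0, -1.0]]
wrist_force: [-0.4, 0.6, -1.3]
gripper_width: 0.223
finger_force: 43.9
```

```bash
python3 -m creep '[{"delta_pos":[0,0,4],"twist":0},{"delta_pos":[0,0,4],"twist":0},{"delta_pos":[0,0,4],"twist":0},{"delta_pos":[0,0,4],"twist":0},{"delta_pos":[0,0,2.5],"twist":0}]'
python3 -m creep '[{"delta_pos":[0,0,0],"twist":0},{"delta_pos":[0,0,0],"twist":0},{"delta_pos":[0,0,0],"twist":0},{"delta_pos":[0,0,0],"twist":0},{"delta_pos":[0,0,0],"twist":0}]' -1 20
```

```text
time: 21.88
position: [566.8, 378.4, 62.4]
eef_rot: [[-0.614, -0.789, -0.007], [-0.789, 0.614, -0.004], [0.007, 0.003, -1.0]]
wrist_force: [0.2, -1.3, -2.5]
gripper_width: 0.221
finger_force: 43.9
time: 22.3
position: [572.0, 381.2, 72.6]
eef_rot: [[-0.612, -0.791, 0.006], [-0.791, 0.612, 0.003], [-0.006, -0.003, -1.0]]
wrist_force: [-0.3, 1.3, -2.4]
gripper_width: 0.221
finger_force: 43.9
```

```bash
python3 -m creep '[{"delta_pos":[0.3,0.1,1.2],"twist":0},{"delta_pos":[0,0,1.2],"twist":0},{"delta_pos":[0,0,0.8],"twist":0},{"delta_pos":[0,0,0.4],"twist":0},{"delta_pos":[0,0,0],"twist":0}]'
python3 -m creep '[{"delta_pos":[0,0,0.4],"twist":0},{"delta_pos":[0,0,0.4],"twist":0},{"delta_pos":[0,0,0.4],"twist":0},{"delta_pos":[0,0,0.3],"twist":0},{"delta_pos":[0,0,0],"twist":0}]'
```

```text
time: 22.72
position: [566.7, 378.0, 32.5]
eef_rot: [[-0.611, -0.791, -0.001], [-0.791, 0.611, -0.0], [0.001, 0.0, -1.0]]
wrist_force: [-1.1, -0.2, -0.4]
gripper_width: 0.216
finger_force: 44.3
time: 23.13
position: [571.5, 383.1, 23.4]
eef_rot: [[-0.61, -0.792, 0.011], [-0.792, 0.61, 0.011], [-0.015, -0.002, -1.0]]
wrist_force: [2.2, 5.7, 9.4]
gripper_width: 0.22
finger_force: 46.4
```

```bash
python3 -m creep '[{"delta_pos":[0,0,0.3],"twist":0},{"delta_pos":[0,0,0.3],"twist":0},{"delta_pos":[0,0,0.1],"twist":0},{"delta_pos":[0,0,0],"twist":0},{"delta_pos":[0,0,0],"twist":0}]'
python3 -m creep '[{"delta_pos":[0,0,0],"twist":0},{"delta_pos":[0,0,0],"twist":0},{"delta_pos":[0,0,0],"twist":0},{"delta_pos":[0,0,0],"twist":0},{"delta_pos":[0,0,0],"twist":0}]' -0.25 20
python3 -m creep '[{"delta_pos":[0,0,-0.5],"twist":0},{"delta_pos":[0,0,-2],"twist":0},{"delta_pos":[0,0,-4],"twist":0},{"delta_pos":[0,0,-4],"twist":0},{"delta_pos":[0,0,-4],"twist":0}]'
python3 -m creep '[{"delta_pos":[0,0,-4],"twist":0},{"delta_pos":[0,0,-4],"twist":0},{"delta_pos":[-3,0,-2],"twist":0},{"delta_pos":[-3,0,0],"twist":0},{"delta_pos":[0,0,0],"twist":0}]'
python3 -m creep '[{"delta_pos":[0,0,0],"twist":0},{"delta_pos":[0,0,0],"twist":0},{"delta_pos":[0,0,0],"twist":0},{"delta_pos":[0,0,0],"twist":0},{"delta_pos":[0,0,0],"twist":0}]'
python3 - <<'E'
from h import *
S=shot("wrist","w7.png"); t=np.radians(52.6); x=np.array([np.cos(t),np.sin(t)]);y=np.array([-x[1],x[0]])
for c in ("blue","orange"):
    b=blob(S[0],c); r=cv2.minAreaRect(cv2.findContours(b[2].astype(np.uint8),0,2)[0][0]); print(c,r)
    for u,v in cv2.boxPoints(r): d=plane(*S[1:],u,v,29)[:2]-[545,417]; print((d@x).round(1),(d@y).round(1))
E
```

```text
time: 23.55
position: [572.6, 383.0, 17.3]
eef_rot: [[-0.61, -0.792, 0.013], [-0.792, 0.61, 0.01], [-0.016, -0.004, -1.0]]
wrist_force: [3.7, 5.7, 9.9]
gripper_width: 0.221
finger_force: 47.3
time: 23.97
position: [566.3, 377.6, 9.3]
eef_rot: [[-0.611, -0.791, -0.002], [-0.791, 0.611, -0.001], [0.002, 0.001, -1.0]]
wrist_force: [-0.5, -0.2, -0.3]
gripper_width: 0.374
finger_force: 0.0
time: 24.38
position: [566.2, 377.6, 156.2]
eef_rot: [[-0.611, -0.791, -0.002], [-0.791, 0.611, -0.001], [0.002, 0.001, -1.0]]
wrist_force: [1.6, 0.6, -0.0]
gripper_width: 0.37
finger_force: 0.0
time: 24.8
position: [605.9, 426.9, 248.0]
eef_rot: [[-0.61, -0.792, 0.0], [-0.792, 0.61, 0.002], [-0.001, 0.001, -1.0]]
wrist_force: [0.2, -0.6, -4.1]
gripper_width: 0.378
finger_force: 0.0
time: 25.22
position: [600.9, 421.8, 255.5]
eef_rot: [[-0.611, -0.791, 0.002], [-0.791, 0.611, 0.001], [-0.002, -0.001, -1.0]]
wrist_force: [0.2, -0.6, 1.1]
gripper_width: 0.376
finger_force: 0.0
blue ((276.0, 133.0), (30.0, 16.0), 90.0)
-28.2 -52.4
-28.1 -34.3
5.3 -34.3
5.2 -52.8
orange ((344.5, 134.0), (30.0, 19.0), 90.0)
-26.8 23.2
-26.7 44.6
6.8 46.7
6.7 24.7
```

View pics/w7.png

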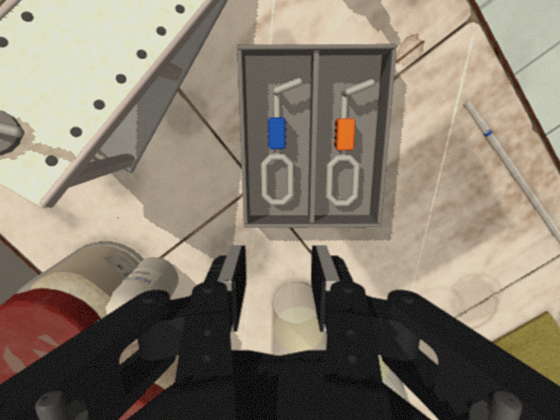

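Last view: blue at (276,133) and orange at (344,134) lie flat, lips up, one to each compartment, and the gripper is clear.

```bash
python3 -c "
from cell import env
print(env.sign_off())"
```

```text
the job is handed in; nothing more can be done
None
```

Both hangers are unhooked and lie flat, lips up, one per tray compartment, handed in at about 25 s of the 72 s; the last camera view confirmed the hangers, but I did not re-measure the glassware, and the sign-off returned no verdict.

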